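# Set a receiver module against its rail buffer and back it off

### The job

Two receiver modules sit on slide rails; one of the rails has a spring buffer clamped on it. Slide the module on that rail along until it comes up tight against the buffer and its rubber pad is pushed in about half-way, then back the module off again to leave a gap of about 30 mm between module and pad for the plugs, and let go. Leave the other module where it is.

Things in the scene. Friction and masses are not known exactly. Their poses are not given: they have to be found in the camera images.
- module_handle (a point): Centre of the handle bar, 104 mm above the table, over the middle of the module to slide: grey box 70 wide, 110 long along the rail, aluminium top 33 mm below this point. Black bar: 12 mm thick along the rail, 56 across, 14 tall, on two end legs. It only slides along its rail (friction 2.5 N). y: along the rail to the buffer, z up. Its end facing the pad is 55 mm from here along y.
- buffer_face (a point): Centre of the free face (when not pushed) of the black rubber pad, 40 x 28 mm, of the fixed steel buffer on the module's rail: 64 wide, 67 deep with the pad, 62 tall, black knob on top. y: along the rail, away from the module, the way the pad is pushed in; z up. The pad gives up to 20 mm, 0.5 N per mm, and springs back. The module's end starts 80 to 180 mm short of it.
- neighbour_handle (a point): Centre of the handle bar of the other module, same shape and size, on the parallel rail 150 mm to one side, which has no buffer; same axes. Not to be moved. A spare buffer, a handset and a screwdriver lying loose on the table are not needed.

How it is judged (in metres and radians):
On the way:
1. the module has been slid up tight against the buffer, its pad pushed in by at least 4 mm (y of module_handle in the frame of buffer_face above -0.051 m), for 0.1 s.
At the end, for the whole second after the job is handed in: The module stands still on its rail, backed off from the buffer with a gap of 15 to 45 mm between the module's end and the pad's free face; the other module is within 15 mm of where it started (y of module_handle in the frame of buffer_face between -0.1 and -0.07 m and distance of neighbour_handle from where it was at the start of the episode below 0.015 m); the robot touches nothing.
It fails at once if the other module is shifted by more than 15 mm (distance of neighbour_handle from where it was at the start of the episode above 0.015 m).
It also fails if it takes over 37 s, if anything falls off the work surface, if the arm or the gripper's body presses on something with over 40 N, if the wrist force passes 120 N, or if a joint passes its speed limit or range.

### The arm

A 6-joint arm with a two-finger parallel gripper is mounted at the origin on the work surface. World frame = base frame: x ahead of the robot, y to its left, z up, the work surface at z = 0. Lengths are in m, angles in degrees, forces in N, time in s.
With the tool pointing down it reaches from about 0.35 to 0.875 m from the base axis. Payload 4.2 kg.
Tool frame: the origin (TCP) lies midway between the tips of the shut fingers; the grasp point (between the pads) lies 19 mm behind it; x points along the fingers, y is the direction in which the jaws open and shut, and the axes are right-handed (so a half turn about x gives the same grasp; the last joint's range is limited). The gripper opens to 87 mm and grips with 3 to 60 N. Pads are 19 mm wide; open, the fingers measure 117 mm over their backs; the gripper's body (75 mm by 190 mm) begins 51 mm behind the grasp point.
Start: joints at [80.936, 22.042, 0.453, 0, -68.411, -14.817], TCP at [0.253, 0.571, 0.223] pointing down, gripper open.
Joint ranges: [-179.83, 179.83], [-69.29, 118.12], [-61.27, 80.66], [-181.25, 117.63], [-171.15, -9.14], [-177.46, 177.46]. Speed limits (degrees/s): [159.86, 159.86, 180, 180, 180, 180].

### API

Orientations are given as a 3x3 rotation matrix whose columns are the frame's x, y, z axes.
In Python, from station import r gives the robot as it stands.
- The arm moves only by the tool play_rows, never from a script. Its argument "plan" is a list that holds one entry, the list of rows, each a list of 6 numbers: the shift along the tool's x, y, z in cm, then the turn, a rotation vector about the tool's x, y, z in units of 10 degrees (1.0 is 10 degrees). A call has 1 to 5 rows; each row is the pose to reach, as a shift and turn from the pose commanded when the call began, along the tool's axes at that moment; what a row does not reach only later rows make up. A row lasts 1/8 s, in which the tool goes at most 62.5 mm and 10.7 degrees, less where a joint would pass 70% of its speed; a pose out of reach is approached as far as the arm can. A call with a gripper value outside its range is refused whole. "hand" is the opening, from 0 (shut) to 1 (fully open), set as the call begins (left out, the last holds). The fingers move at their own pace and stop on an object; the grip force is fixed at half the most. Time passes only in rows, so rows that repeat a pose let the fingers close. It gives the time, the measured TCP pose, the force and the opening at its end, in the units of the state.
- r.sense(): the state, without advancing time (a new reading comes with each control period).
- r.capture(name): name is "scene" or "top"; returns (picture, depth): 384x512x3 uint8, blue, green, red; 384x512 float32, m along the optical axis (not along the pixel's ray), 0 where there is no reading.
- r.get_calibration(name): a dict with "vfov" (degrees; the focal length in pixels is half the picture's height over the tangent of half this angle, whatever the lens; pixels are square), "cx", "cy" (the principal point, pixels), "rvec" (rotation vector, rad) and "tvec" (3), from world to camera coordinates, as OpenCV has them. Camera axes: x right, y down, z forward; pixel columns grow to the right and rows downward; lengths in m; the calibration is good to about 2 mm. A picture is of the moment at which its call begins. get_calibration takes no time and is no camera call.
- r.finish_job(): hands the job in, once; it reports no verdict.
The state is a dict: "time_s": time; "joints": joint angles; "joint_velocities": joint speeds; "effort": joint torques, N m; "tcp_pos": TCP position; "ee_rot": TCP orientation; "wrist_force": force on the tool from outside, world axes, zero at the start; "moment": the same for the moment, N m; "gripper_width": opening from 0.0 (shut) to 1.0 (fully open).
Only numpy, scipy, OpenCV 4.12 (cv2) and the standard library are available. Lean on these libraries where they do the work, as an engineer would, in place of code of your own. Each camera call takes 0.05 s, during which the arm holds its last target.

## Working session

There is one attempt and no reset: what is moved stays moved. The work goes in short steps, Python scripts to look and compute and a tool call to move; the robot and the scene stay as the last step left them, time stands still between calls to the robot, and variables do not carry over. Pictures are saved under pics/ and viewed, and the job is handed in when it is done.

Besides the shell and the picture viewer there is one more tool, called after "Emit:" as a command line: name --argument value ..., lists and objects as JSON in quotes. play_rows: Moves the arm, as the interface text tells. Its arguments: {"type":"object","properties":{"plan":{"type":"array","items":{"type":"array","items":{"type":"array","items":{"type":"number"}}}},"hand":{"type":"number"}},"required":["plan"]}

```bash
mkdir -p pics; ls; python3 - <<'E'
from station import r
import cv2,numpy as np
print(r.sense())
for n in("scene","top"):
    p,d=r.capture(n); cv2.imwrite(f"pics/{n}0.png",p); np.save(f"pics/{n}0.npy",d); print(n,r.get_calibration(n))
E
```

```text
pics
{'time_s': 0.0, 'joints': array([ 8.09363195e+01,  2.20905554e+01,  3.78350491e-01, -2.87079475e-02,
       -6.84108702e+01, -1.48156441e+01]), 'joint_velocities': array([-0.0069685 ,  0.09575022,  0.01397985,  0.01422997,  0.00360545,
        0.00595403]), 'effort': array([ 2.89435493e-04, -3.90663528e+01,  1.87400991e+01,  4.21966195e+00,
        1.09401683e-02, -1.93837759e-04]), 'tcp_pos': array([0.25275478, 0.57094165, 0.22145274]), 'ee_rot': array([[-7.98462850e-04, -4.04979801e-01, -9.14325283e-01],
       [-2.04780669e-03, -9.14322995e-01,  4.04980576e-01],
       [-9.99997584e-01,  2.19572338e-03, -9.92674028e-05]]), 'wrist_force': array([ 0.37797684, -0.06830168,  0.29005487]), 'moment': array([-0.00791155,  0.03727556, -0.01923221]), 'gripper_width': 0.9985823503612368}
scene {'vfov': 50.052775962628274, 'cx': 256.0854886052112, 'cy': 190.37995239608864, 'rvec': array([ 1.2891982 ,  2.13580451, -0.98188455]), 'tvec': array([ 0.20527264, -0.2389375 ,  1.25758313])}
top {'vfov': 53.460303922580444, 'cx': 257.43771488304856, 'cy': 191.1011705330659, 'rvec': array([ 2.16867808, -2.12185839,  0.1939147 ]), 'tvec': array([0.00985673, 0.58025082, 0.68437307])}
```

View pics/scene0.png

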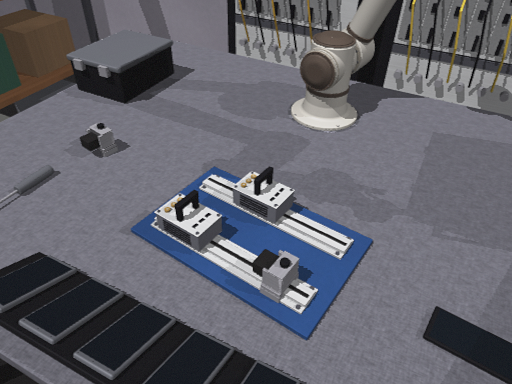

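View pics/top0.png

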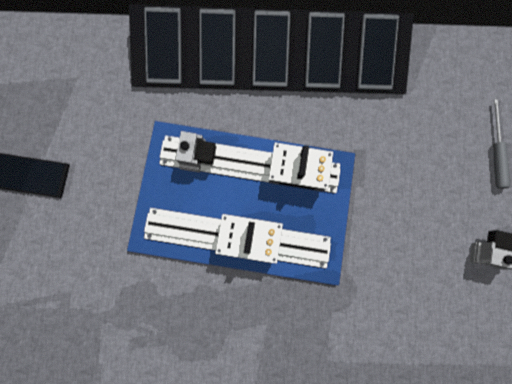

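The scene view shows two modules on a blue plate. The module to slide has its handle at (187,205) and its buffer at (280,272), with the pad at (264,262). In the top view, that module's handle is at (302,162), the pad at (205,151) and the knob at (185,146). The neighbour's handle is at (250,237).

```bash
cat > h.py <<'E'
import cv2,numpy as np
def cam(c):
    f=192/np.tan(np.radians(c['vfov']/2)); R=cv2.Rodrigues(c['rvec'])[0]
    return f,R,c['tvec'],-R.T@c['tvec']
def world(d,c):
    f,R,t,o=cam(c); v,u=np.mgrid[0:384,0:512]
    P=np.stack([(u-c['cx'])/f*d,(v-c['cy'])/f*d,d],-1)
    return (P-t)@R
def ray(u,v,z,c):
    f,R,t,o=cam(c); k=R.T@np.array([(u-c['cx'])/f,(v-c['cy'])/f,1]); return o+k*(z-o[2])/k[2]
def proj(p,c):
    f,R,t,o=cam(c); q=R@np.asarray(p)+t; return f*q[0]/q[2]+c['cx'],f*q[1]/q[2]+c['cy']
E
python3 - <<'E'
from h import *
from station import r
def cc(p,roi,thr):
    x0,y0,x1,y1=roi
    m=((p.max(2)<thr)).astype(np.uint8); k=np.zeros_like(m); k[y0:y1,x0:x1]=m[y0:y1,x0:x1]
    n,l,s,ce=cv2.connectedComponentsWithStats(k)
    i=1+np.argmax(s[1:,4]); return l==i,s[i],ce[i]
c=r.get_calibration('top'); p=cv2.imread('pics/top0.png'); d=np.load('pics/top0.npy'); W=world(d,c)
print('cam',cam(c)[3],'table z',W[330,400],W[200,200])
for n,roi,zz in(('mod',(292,140,314,185),.111),('nei',(240,215,262,258),.111),('pad',(192,135,220,168),None),('knob',(174,138,196,156),None)):
    m,s,ce=cc(p,roi,45); w=W[m]
    print(n,s,ce,'med',np.median(w,0),'zmax',np.percentile(w[:,2],[5,50,95]))
    if zz:
        mm=m&(abs(W[...,2]-zz)<.006); ys,xs=np.nonzero(mm); print('  top px',mm.sum(),xs.mean(),ys.mean(),'ray',ray(xs.mean(),ys.mean(),zz,c), 'w',W[mm].mean(0), cv2.minAreaRect(W[mm][:,:2].astype(np.float32)*1000))
# blue plate orientation
hsv=cv2.cvtColor(p,cv2.COLOR_BGR2HSV); b=((hsv[...,0]>100)&(hsv[...,0]<125)&(hsv[...,1]>120)).astype(np.uint8)
ct=max(cv2.findContours(b,0,2)[0],key=cv2.contourArea); 
q=cv2.boxPoints(cv2.minAreaRect(ct)); print(q,[ray(u,v,0.005,c).round(4) for u,v in q])
h=W[...,2]
for roi in((262,135,345,195),(212,205,290,270),(165,125,222,175)):
    x0,y0,x1,y1=roi; k=np.zeros(h.shape,bool);k[y0:y1,x0:x1]=1
    hh=h[k]; print(np.histogram(hh,np.arange(0,.13,.01)))
    mm=k&(abs(h-(.071 if roi[0]>200 else .057))<.007); print(cv2.minAreaRect(W[mm][:,:2].astype(np.float32)*1000), np.median(h[mm]))
big=cv2.resize(p[110:290,120:360],None,fx=3.3,fy=3.3,interpolation=cv2.INTER_CUBIC); cv2.imwrite('pics/big.png',big)
E
```

```text
cam [0.46188327 0.03467648 0.76851548] table z [ 0.32049765 -0.2612693  -0.00157713] [0.56515714 0.13651493 0.01018679]
mod [298 147  10  31 150] [302.53333333 162.38666667] med [ 0.62321238 -0.05594369  0.11089637] zmax [0.10350489 0.11089637 0.11293795]
  top px 139 302.80575539568343 161.55395683453239 ray [ 0.62442195 -0.05583258  0.111     ] w [ 0.62450837 -0.05585682  0.11086356] ((625.1917114257812, -56.00279235839844), (9.171701431274414, 52.768836975097656), 82.22669982910156)
nei [245 223   9  30 137] [248.67153285 237.57664234] med [0.48775326 0.0367753  0.11087014] zmax [0.10910169 0.11087014 0.11280233]
  top px 136 248.68382352941177 237.51470588235293 ray [0.48852539 0.03696423 0.111     ] w [0.48858435 0.03695717 0.11087456] ((488.7883605957031, 36.83403396606445), (7.8688764572143555, 50.90840148925781), 81.89209747314453)
pad [195 139  25  25 395] [204.55949367 151.91898734] med [0.65000448 0.12520159 0.06324714] zmax [0.05523474 0.06324714 0.06558244]
knob [181 142   7   8  46] [184.06521739 145.5       ] med [0.65588307 0.1606406  0.08333643] zmax [0.08202722 0.08
[... 459 characters left out ...]
62995910644531), (111.96467590332031, 72.92242431640625), 82.01231384277344) 0.0711925937172299
(array([ 296, 1943,  327,    0,    0,    0,  415, 1800,    0,    0,   56,
        168]), array([0.  , 0.01, 0.02, 0.03, 0.04, 0.05, 0.06, 0.07, 0.08, 0.09, 0.1 ,
       0.11, 0.12]))
((488.45709228515625, 36.465763092041016), (112.10851287841797, 71.93484497070312), 81.90170288085938) 0.07109616368812181
(array([ 133, 1064,  423,   97,   63,   60,  445,  412,   69,    0,    0,
          0]), array([0.  , 0.01, 0.02, 0.03, 0.04, 0.05, 0.06, 0.07, 0.08, 0.09, 0.1 ,
       0.11, 0.12]))
((652.29638671875, 139.85009765625), (64.57630157470703, 52.46719741821289), 81.99154663085938) 0.06254271501842035
```

View pics/big.png

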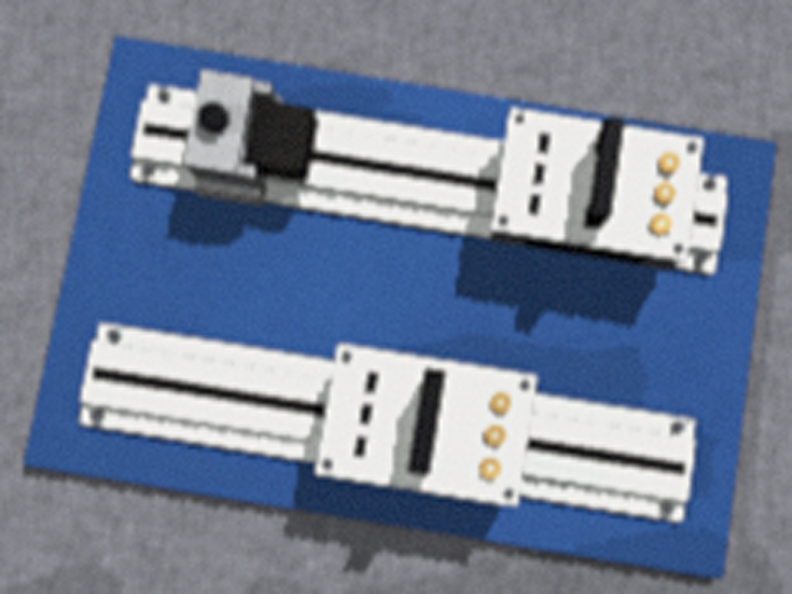

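```bash
python3 - <<'E'
from h import *
from station import r
a=np.radians(82.0); u=np.array([np.cos(a),np.sin(a)]); n=np.array([-u[1],u[0]])
o=np.array([.6255,-.0567])
W={};P={}
for k in('top','scene'):
    c=r.get_calibration(k); p=cv2.imread(f'pics/{k}0.png'); d=np.load(f'pics/{k}0.npy'); w=world(d,c)
    q=w[...,:2]-o; s=q@u; l=q@n; z=w[...,2]; dark=p.max(2)<50
    m=(abs(l)<.035)&(s>.06)&(s<.27)&(z>.03)
    print(k,'all buffer s',np.percentile(s[m],[0,1,5,50,95,99,100]).round(4))
    mp=m&dark&(s<.20)&(z<.075)
    print(' pad s',np.percentile(s[mp],[0,1,3,5,10,25,50,99]).round(4),'l',np.percentile(l[mp],[1,50,99]).round(4),'z',np.percentile(z[mp],[1,50,99]).round(4),mp.sum())
    mt=mp&(z>.058); print(' padtop s',np.percentile(s[mt],[0,1,3,10,50,99]).round(4))
    mf=mp&(z<.053)&(z>.038); print(' padface s',np.percentile(s[mf],[0,10,50,90]).round(4),mf.sum())
    mm=(abs(l)<.04)&(abs(s)<.075)&(abs(z-.071)<.004); print(' modtop s',np.percentile(s[mm],[1,99]).round(4),'l',np.percentile(l[mm],[1,99]).round(4))
    mb=(abs(l)<.04)&(abs(s)<.02)&(abs(z-.111)<.005)&dark; print(' bar s',np.percentile(s[mb],[1,99]).round(4),'l',np.percentile(l[mb],[1,99]).round(4))
s=r.sense(); 
E
```

```text
top all buffer s [0.1661 0.1662 0.1684 0.2043 0.2299 0.2325 0.2332]
 pad s [0.1661 0.1662 0.1667 0.1675 0.1691 0.1744 0.1831 0.1994] l [-0.0233  0.0011  0.0191] z [0.0477 0.0633 0.0662] 386
 padtop s [0.1662 0.1663 0.1668 0.1692 0.1831 0.1993]
 padface s [0.1662 0.1671 0.1891 0.1934] 12
 modtop s [-0.0556  0.0543] l [-0.0363  0.0344]
 bar s [-0.0039  0.005 ] l [-0.0261  0.0267]
scene all buffer s [0.1675 0.1693 0.1737 0.2141 0.2342 0.2346 0.2348]
 pad s [0.168  0.1685 0.1693 0.1699 0.1714 0.1755 0.182  0.1975] l [-0.0248 -0.0104  0.0133] z [0.0391 0.0627 0.0649] 346
 padtop s [0.168  0.1685 0.1695 0.1718 0.183  0.1976]
 padface s [0.1682 0.1712 0.178  0.1863] 47
 modtop s [-0.0543  0.0561] l [-0.0395  0.031 ]
 bar s [-0.0044  0.0072] l [-0.0319  0.0205]
```

Consistency checks:
- **Heights and sizes:** bar top at z = 0.111, module top at 0.071 and 110 x 70 mm, as given. The bar-to-bar offset is consistent with 150 mm between the rails.
- **Handle:** about (0.6255, -0.0565).
- **Rail direction:** 82°.
- **Pad face:** 0.166 m along the rail from the handle, so the gap is 111 mm, inside the stated 80–180 mm.

I'll move above the handle now.

Emit:
play_rows --plan '[[[0,2.8,-4,0,0,0],[0,5.6,-8,0,0,0],[0,8.5,-12,0,0,0],[0,11.3,-16,0,0,0],[0,14.1,-19.8,0,0,0]]]' --hand 1

```text
time_s: 0.72
tcp_pos: [0.3774, 0.3607, 0.2222]
ee_rot: [[-0.0, -0.405, -0.914], [-0.001, -0.914, 0.405], [-1.0, 0.001, 0.0]]
wrist_force: [0.4, 0.3, 0.6]
gripper_width: 0.998
```

Emit:
play_rows --plan '[[[0,2.8,-4,0,0,0],[0,5.6,-8,0,0,0],[0,8.5,-12,0,0,0],[0,11.3,-16,0,0,0],[0,14.1,-19.8,0,0,0]]]'

```text
time_s: 1.35
tcp_pos: [0.5013, 0.1517, 0.2222]
ee_rot: [[-0.001, -0.405, -0.914], [-0.0, -0.914, 0.405], [-1.0, 0.0, 0.0]]
wrist_force: [0.3, 0.3, 0.4]
gripper_width: 0.997
```

Emit:
play_rows --plan '[[[0,2.8,-4,-0.3,0,0],[0,5.6,-8,-0.7,0,0],[0,8.5,-12,-1,0,0],[0,11.3,-16,-1.3,0,0],[0,14.1,-19.8,-1.6,0,0]]]'

```text
time_s: 1.98
tcp_pos: [0.6253, -0.0573, 0.2219]
ee_rot: [[-0.001, -0.136, -0.991], [0.0, -0.991, 0.136], [-1.0, 0.0, 0.001]]
wrist_force: [0.4, 0.7, 0.4]
gripper_width: 0.998
```

Emit:
play_rows --plan '[[[3,0,0,0,0,0],[6,0,0,0,0,0],[9,0,0,0,0,0],[12,0,0,0,0,0],[13.6,0,0,0,0,0]]]'

```text
time_s: 2.6
tcp_pos: [0.6237, -0.0559, 0.0843]
ee_rot: [[-0.004, -0.137, -0.991], [-0.0, -0.991, 0.137], [-1.0, 0.001, 0.004]]
wrist_force: [0.6, 0.0, -0.1]
gripper_width: 1.0
```

Emit:
play_rows --plan '[[[0,0,0,0,0,0],[0,0,0,0,0,0],[0,0,0,0,0,0],[0,0,0,0,0,0],[0,0,0,0,0,0]]]' --hand 0

```text
time_s: 3.22
tcp_pos: [0.625, -0.0557, 0.087]
ee_rot: [[0.001, -0.137, -0.991], [0.0, -0.991, 0.137], [-1.0, -0.0, -0.001]]
wrist_force: [0.5, -0.7, 0.3]
gripper_width: 0.518
```

```bash
python3 - <<'E'
from station import r
import cv2
print({k:v for k,v in r.sense().items() if k in('tcp_pos','wrist_force','gripper_width','time_s','joints')})
p,d=r.capture('scene'); cv2.imwrite('pics/s1.png',p)
E
```

```text
{'time_s': 3.225, 'joints': array([ 9.65605447e+00,  2.91227849e+01, -9.03459783e+00, -3.58296218e-07,
       -5.17974870e+01,  7.24626853e+01]), 'tcp_pos': array([ 0.62504324, -0.05574926,  0.0870247 ]), 'wrist_force': array([ 0.46331345, -0.65759598,  0.27210018]), 'gripper_width': 0.5179650311524157}
```

View pics/s1.png

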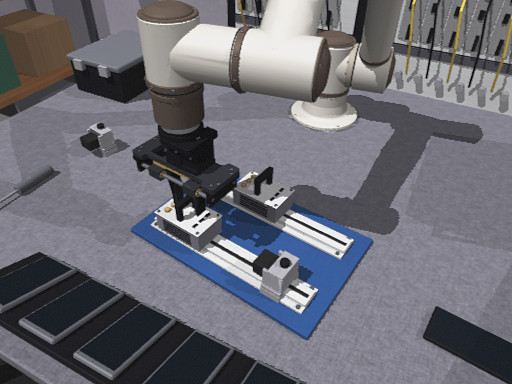

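The gripper sits over the right module, with the fingers around the handle at (187,205). They are still closing, so I'll wait.

Emit:
play_rows --plan '[[[0,0,0,0,0,0],[0,0,0,0,0,0],[0,0,0,0,0,0],[0,0,0,0,0,0],[0,0,0,0,0,0]]]'

```text
time_s: 3.9
tcp_pos: [0.6248, -0.0562, 0.0865]
ee_rot: [[-0.0, -0.137, -0.991], [-0.0, -0.991, 0.137], [-1.0, 0.0, 0.0]]
wrist_force: [-0.1, -1.9, -0.5]
gripper_width: 0.131
```

Emit:
play_rows --plan '[[[0,0,0,0,0,0],[0,0,0,0,0,0],[0,0,0,0,0,0]]]'

```text
time_s: 4.28
tcp_pos: [0.6249, -0.0558, 0.0865]
ee_rot: [[-0.0, -0.137, -0.991], [-0.0, -0.991, 0.137], [-1.0, 0.0, 0.0]]
wrist_force: [-0.4, -2.5, -0.3]
gripper_width: 0.133
```

The grip is on: width 0.133, which is about 11.6 mm on the 12 mm bar. Next I'll slide towards the buffer along tool -y.

Emit:
play_rows --plan '[[[0,-1,0,0,0,0],[0,-2,0,0,0,0],[0,-3,0,0,0,0],[0,-4,0,0,0,0],[0,-5,0,0,0,0]]]'

```text
time_s: 4.9
tcp_pos: [0.6319, -0.0054, 0.0865]
ee_rot: [[0.0, -0.137, -0.991], [-0.0, -0.991, 0.137], [-1.0, -0.0, -0.0]]
wrist_force: [1.2, -3.0, -1.1]
gripper_width: 0.134
```

Emit:
play_rows --plan '[[[0,-1,0,0,0,0],[0,-2,0,0,0,0],[0,-3,0,0,0,0],[0,-4,0,0,0,0],[0,-5,0,0,0,0]]]'

```text
time_s: 5.52
tcp_pos: [0.6388, 0.0439, 0.0865]
ee_rot: [[0.0, -0.137, -0.991], [0.0, -0.991, 0.137], [-1.0, -0.0, -0.0]]
wrist_force: [2.0, -3.5, -1.6]
gripper_width: 0.134
```

```bash
python3 - <<'E'
from station import r
import cv2,numpy as np
from h import *
s=r.sense();t=s['tcp_pos'];a=np.radians(82)
print(t,s['wrist_force'],s['gripper_width'],'s',(t[:2]-[.6255,-.0567])@[np.cos(a),np.sin(a)],'l',(t[:2]-[.6255,-.0567])@[-np.sin(a),np.cos(a)])
p,d=r.capture('scene'); cv2.imwrite('pics/s2.png',cv2.resize(p[130:330,120:340],None,fx=3,fy=3))
E
```

```text
[0.6388499  0.04392925 0.08653352] [ 1.97332566 -3.5324403  -1.63130047] 0.1338759511406722 s 0.10150788054972991 l 0.000784902906956278
```

View pics/s2.png

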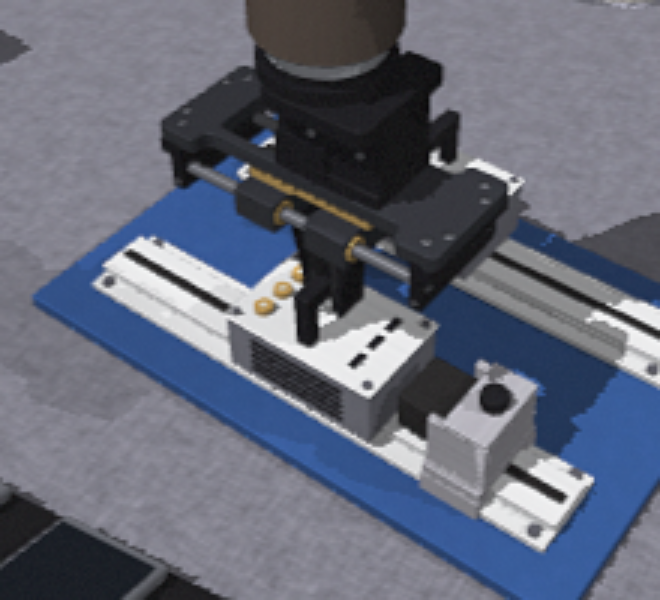

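The module followed (its end at about (390,400) in this crop) and is about 10 mm from the pad at (425,395). I'll push the rest slowly and watch the force: 5 N extra is expected at half-way.

Emit:
play_rows --plan '[[[0,-0.4,0,0,0,0],[0,-0.6,0,0,0,0],[0,-0.8,0,0,0,0],[0,-0.8,0,0,0,0]]]'

```text
time_s: 6.08
tcp_pos: [0.6399, 0.0513, 0.0865]
ee_rot: [[0.0, -0.137, -0.991], [0.0, -0.991, 0.137], [-1.0, -0.0, -0.0]]
wrist_force: [2.8, -2.0, -1.9]
gripper_width: 0.134
```

Emit:
play_rows --plan '[[[0,-0.2,0,0,0,0],[0,-0.4,0,0,0,0],[0,-0.6,0,0,0,0],[0,-0.6,0,0,0,0]]]'

```text
time_s: 6.58
tcp_pos: [0.6406, 0.0566, 0.0865]
ee_rot: [[-0.0, -0.137, -0.991], [-0.001, -0.991, 0.137], [-1.0, 0.001, 0.0]]
wrist_force: [3.0, -4.7, -2.6]
gripper_width: 0.135
```

Emit:
play_rows --plan '[[[0,-0.3,0,0,0,0],[0,-0.6,0,0,0,0],[0,-0.6,0,0,0,0],[0,-0.6,0,0,0,0]]]'

```text
time_s: 7.08
tcp_pos: [0.6413, 0.0617, 0.0865]
ee_rot: [[-0.001, -0.137, -0.991], [-0.002, -0.991, 0.137], [-1.0, 0.002, 0.0]]
wrist_force: [4.3, -6.8, -2.5]
gripper_width: 0.137
```

```bash
python3 - <<'E'
from station import r
import cv2,numpy as np
from h import *
s=r.sense();t=s['tcp_pos'];a=np.radians(82)
print(t,s['wrist_force'],s['gripper_width'],'s',(t[:2]-[.6255,-.0567])@[np.cos(a),np.sin(a)],'l',(t[:2]-[.6255,-.0567])@[-np.sin(a),np.cos(a)])
p,d=r.capture('scene'); cv2.imwrite('pics/s3.png',cv2.resize(p[130:330,120:340],None,fx=3,fy=3))
E
```

```text
[0.64128791 0.06172591 0.08652912] [ 4.27293251 -6.77133748 -2.49966728] 0.13725568960582535 s 0.11947065150146172 l 0.0008474361485142373
```

View pics/s3.png

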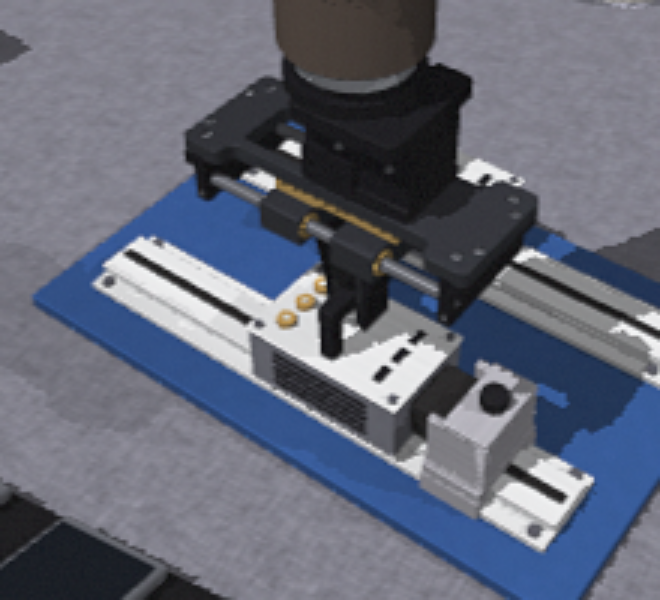

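The pad is visibly pushed in, with its free part at about (435,390) now shorter. Position says about 8.5 mm and force agrees (2.5 N friction plus about 4.3 N). I'll push 1.5–2 mm more, hold, then back off 40 mm.

Emit:
play_rows --plan '[[[0,-0.2,0,0,0,0],[0,-0.2,0,0,0,0],[0,-0.2,0,0,0,0],[0,-0.2,0,0,0,0]]]'

```text
time_s: 7.62
tcp_pos: [0.6415, 0.0633, 0.0865]
ee_rot: [[-0.001, -0.138, -0.99], [-0.002, -0.99, 0.138], [-1.0, 0.002, 0.001]]
wrist_force: [3.9, -7.6, -2.7]
gripper_width: 0.137
```

Emit:
play_rows --plan '[[[0,0.6,0,0,0,0],[0,1.4,0,0,0,0],[0,2.2,0,0,0,0],[0,3,0,0,0,0],[0,3.8,0,0,0,0]]]'

```text
time_s: 8.25
tcp_pos: [0.6365, 0.0271, 0.0865]
ee_rot: [[0.0, -0.137, -0.991], [0.0, -0.991, 0.137], [-1.0, -0.0, -0.0]]
wrist_force: [2.3, 2.8, -4.2]
gripper_width: 0.129
```

Emit:
play_rows --plan '[[[0,0.2,0,0,0,0],[0,0.3,0,0,0,0],[0,0.3,0,0,0,0],[0,0.3,0,0,0,0]]]'

```text
time_s: 8.75
tcp_pos: [0.6361, 0.0243, 0.0865]
ee_rot: [[-0.0, -0.137, -0.991], [-0.0, -0.991, 0.137], [-1.0, 0.0, -0.0]]
wrist_force: [4.0, -0.4, -5.0]
gripper_width: 0.132
```

```bash
python3 - <<'E'
from station import r
import numpy as np
s=r.sense();t=s['tcp_pos'];a=np.radians(82)
print(t,s['wrist_force'],s['gripper_width'],'s',(t[:2]-[.6255,-.0567])@[np.cos(a),np.sin(a)],'y_rel',(t[:2]-[.6255,-.0567])@[np.cos(a),np.sin(a)]-.1663)
E
```

```text
[0.63608289 0.02426779 0.08652749] [ 4.04871043 -0.39263578 -4.98375558] 0.1319243079852485 s 0.08165267087582076 y_rel -0.08464732912417924
```

The gap now works out at 29.6 mm. I'll let go.

Emit:
play_rows --plan '[[[0,0,0,0,0,0],[0,0,0,0,0,0],[0,0,0,0,0,0],[0,0,0,0,0,0],[0,0,0,0,0,0]]]' --hand 0.7

```text
time_s: 9.38
tcp_pos: [0.6359, 0.0244, 0.0866]
ee_rot: [[-0.0, -0.137, -0.991], [-0.0, -0.991, 0.137], [-1.0, 0.0, 0.0]]
wrist_force: [0.7, 0.2, 0.0]
gripper_width: 0.618
```

Emit:
play_rows --plan '[[[0,0,0,0,0,0],[0,0,0,0,0,0],[0,0,0,0,0,0]]]'

```text
time_s: 9.75
tcp_pos: [0.636, 0.0245, 0.0865]
ee_rot: [[-0.0, -0.137, -0.991], [-0.0, -0.991, 0.137], [-1.0, 0.0, 0.0]]
wrist_force: [0.1, -0.0, 0.1]
gripper_width: 0.699
```

Emit:
play_rows --plan '[[[-2,0,0,0,0,0],[-5,0,0,0,0,0],[-8,0,0,0,0,0],[-12,0,0,0,0,0],[-15,0,0,0,0,0]]]'

```text
time_s: 10.38
tcp_pos: [0.6363, 0.0244, 0.2386]
ee_rot: [[0.002, -0.137, -0.991], [0.0, -0.991, 0.137], [-1.0, -0.0, -0.002]]
wrist_force: [0.2, -0.7, -0.8]
gripper_width: 0.696
```

Emit:
play_rows --plan '[[[0,5,0,0,0,0],[0,10,0,0,0,0],[0,15,0,0,0,0],[0,20,0,0,0,0],[0,25,0,0,0,0]]]'

```text
time_s: 11.0
tcp_pos: [0.6013, -0.2247, 0.2366]
ee_rot: [[0.0, -0.137, -0.991], [0.0, -0.991, 0.137], [-1.0, -0.0, -0.0]]
wrist_force: [0.9, 0.2, -0.0]
gripper_width: 0.7
```

Emit:
play_rows --plan '[[[0,3,0,0,0,0],[0,6,0,0,0,0],[0,8,0,0,0,0],[0,8,0,0,0,0]]]'

```text
time_s: 11.5
tcp_pos: [0.5904, -0.3035, 0.2362]
ee_rot: [[-0.0, -0.139, -0.99], [0.0, -0.99, 0.139], [-1.0, -0.0, 0.0]]
wrist_force: [0.2, 0.3, -0.6]
gripper_width: 0.703
```

```bash
python3 - <<'E'
from h import *
from station import r
a=np.radians(82.0); u=np.array([np.cos(a),np.sin(a)]); n=np.array([-u[1],u[0]]); o=np.array([.6255,-.0567])
for k in('top','scene'):
    c=r.get_calibration(k); p,d=r.capture(k); cv2.imwrite(f'pics/{k}9.png',p); w=world(d,c)
    q=w[...,:2]-o; s=q@u; l=q@n; z=w[...,2]; dark=p.max(2)<50
    mm=(abs(l)<.04)&(abs(s-.08)<.075)&(abs(z-.071)<.004); print(k,' modtop s',np.percentile(s[mm],[1,50,99]).round(4))
    mb=(abs(l)<.04)&(abs(s-.08)<.03)&(abs(z-.111)<.005)&dark; print(' bar s',np.percentile(s[mb],[1,50,99]).round(4),mb.sum())
    mp=(abs(l)<.035)&(s>.145)&(s<.2)&(z>.04)&(z<.068)&dark; print(' pad s',np.percentile(s[mp],[0,1,5]).round(4))
    mn=(abs(w[...,0]-.488)<.04)&(abs(w[...,1]-.037)<.03)&(abs(z-.111)<.006)&dark; print(' nei',w[mn].mean(0).round(4),mn.sum())
print(r.sense()['time_s'])
E
```

```text
top  modtop s [0.028  0.0877 0.1376]
 bar s [0.0791 0.0831 0.0869] 128
 pad s [0.166  0.1663 0.1675]
 nei [0.4887 0.0369 0.1111] 141
scene  modtop s [0.0288 0.0968 0.1394]
 bar s [0.079  0.0857 0.0908] 162
 pad s [0.1678 0.1686 0.1697]
 nei [0.4948 0.0383 0.1097] 122
11.6
```

View pics/top9.png

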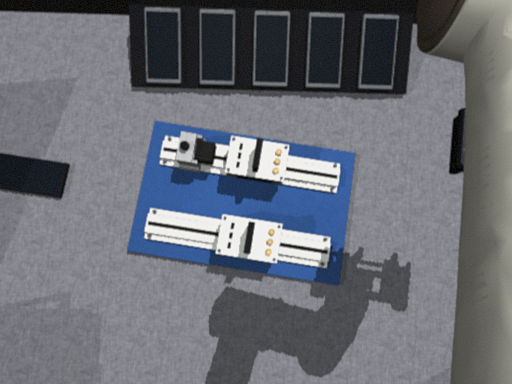

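View pics/scene9.png

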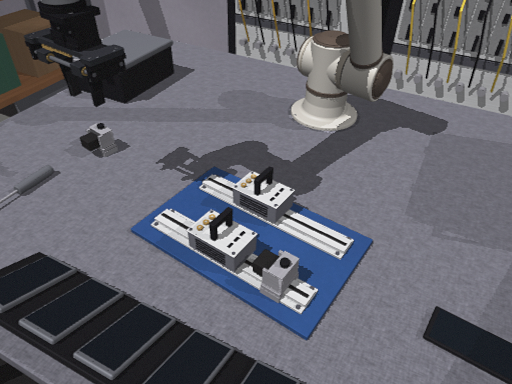

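In both pictures the module stands backed off (top view: handle at (257,154), pad edge at about (215,152)). The neighbour's handle is still at (250,237), and the arm is clear of everything. The gap measures 28–29 mm in both views. I'm handing in.

```bash
python3 -c "
from station import r
print(r.finish_job())"
```

```text
the job is handed in; nothing more can be done
None
```

I slid the module on the buffer's rail up against the pad, backed it off, let go and handed the job in at about 11.6 s; no verdict was reported.

- **Push:** I gripped the handle bar across its 12 mm thickness and pushed the pad in by about 10 mm. Position gave about 10 mm. The wrist force of about 7.6 N along the rail matched friction plus about 5 N of spring. It stayed pushed in for well over 0.1 s.
- **Gap:** the last pictures show the module's end about 28–29 mm from the pad's free face in both views, against about 30 mm wanted.
- **Other module:** its handle is within 1 mm of where it started in the top view.
- **Robot:** the arm was about 0.33 m clear of the module when I handed in, touching nothing.

No check failed. The two cameras differ by 2–3 mm in absolute position along the rail and by 6 mm on the other module's handle. I measured that handle before the move in the top view only, so its "unmoved" check rests on that view.

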